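# Turn the board over in its rework frame, lock it and eject the cartridge

## Task

The circuit board in the rework frame lies component side up, with a memory cartridge latched in the socket on its underside. Turn the board right over, lock it level by swinging the frame's lock lever fully down, then press the cartridge deeper until its latch trips so that it springs up, draw it out and put it foot first into the open case. Leave the board locked, the cartridge in its socket until the board is locked, and the spray can, the microphone, the bell housing and the flux bottle where they stand.

Things in the scene. Friction and masses are not known exactly. Their poses are not given: they have to be found in the camera images.
- rework_stand: Fixed rework frame: two grey end frames (140 mm high, at y = -112 and +112 mm) on two steel rods, 280 mm long in all, 124 mm across. Origin on the bench below the middle of the board; its y axis runs along the board's turning axis, 120 mm above the bench, towards the end with the steel index plate and lock lever; x across, z up.
- board (a joint): Angle of the board about the frame's y axis, rad: 0 = level, component side up; pi or -pi = right over and level, cartridge side up. Positive turns the board's +x edge down. It may be turned either way (stops at -3.7 and 3.7). Friction holds it at any angle; about 2 N at a long edge turns it.
- board_mid (a point): Middle of the board, on the turning axis; turns with it (x across, y along the axis, z out of the component side). Board 100 (x) by 165 (y) by 2.4 mm, held by bars at its short ends (beyond y = 81 mm). A strip 17 mm wide along each long edge is bare on both sides. Parts up to 15 mm high stand on the component side; the other side carries only the socket.
- lock_lever (a joint): Lock lever, rad: 0 = fully down, pawl home in the index plate, board locked; larger = raised, free (stop at 1.35). Stays where it is left; about 1 N at the knob swings it. The plate has a notch each quarter turn: the pawl enters, and centres the board, only within about 0.14 rad of level (or upright); otherwise the lever stops near 0.2.
- lever_knob (a point): Middle of the flat top of the lever's black round knob, 27 mm across. The lever's pivot is at x = 40, y = 128, z = 144 mm in the frame of rework_stand, parallel to the turning axis; the knob is 92 mm from it towards -x and 26 mm above it when the lever is down, so at x = -52, y = 128, z = 170 mm. Raised, it swings up about the pivot.
- socket (a point): Black cartridge socket. Origin: middle of its foot, at x = 20, y = 40, z = -1.2 mm in the frame of board_mid; its z axis points out of the board's cartridge side (down at the start, up when the board is over), its y along the cartridge's width. Walls 66 mm long, 22 mm across, 34 mm high; at its +y end a steel latch between cheeks 46 mm high.
- cartridge_centre (a point): Centre of the loose grey cartridge: 54 mm high (z, grip uppermost), 60 mm wide (y), 14 mm thick (x); its ribbed grip, the topmost 14 mm, is 18 by 71 mm. 45 g. Latched, it lies 36 mm up the socket's z axis; pressed 4 to 5 mm deeper (7 N) the latch lets go, and on lifting the press a spring raises it to 45 mm; drawn 20 mm further it is clear of the walls.
- case_floor (a point): Middle of the inner floor of the fixed black leatherette case, 4 mm above the bench, lid open. Inside it is 142 mm long (x of this point) by 48 mm wide (y); its walls stand 26 mm above the floor. The lid is hinged along the long side at -y and stands up there, about 90 mm above the bench, leaning slightly outwards.
- spray_can_mid (a point): Spray can standing close to the frame, past its end opposite the lever or beyond it, 66 mm across, 199 mm tall; point half-way up. Bystander.
- gilt_mic_mid (a point): Gold-bodied microphone standing in the other of the spray can's two places, 60 mm across, 160 mm tall; point half-way up. Bystander.
- bell_housing_mid (a point): Black bell-shaped housing standing in front of the frame or beyond its lever end, 55 mm across, 91 mm tall; point half-way up. Bystander.
- flux_mid (a point): Red flux dropper bottle standing in the other of the bell housing's two places, 36 mm across, 78 mm tall; point half-way up. Bystander.

How it is judged:
By the outcome, as a careful person would: the job done as asked, in the order asked, and still so for the second after the job is handed in, with the robot touching nothing.
It also fails if it takes over 72 s, if anything falls off the work surface, if the arm or the gripper's body presses on something with over 40 N, if the wrist force passes 120 N, or if a joint passes its speed limit or range.

## Robot

A 6-joint arm with a two-finger parallel gripper is mounted at the origin on a cart in front of the work surface, level with it; the furniture and walls round the work are solid. World frame = base frame: x ahead of the robot, y to its left, z up, the work surface at z = 0. Lengths are in mm, angles in rad, forces in N, time in s.
With the tool pointing down it reaches from about 350 to 975 mm from the base axis. Payload 7.1 kg.
Tool frame: the origin (TCP) lies midway between the tips of the shut fingers; the grasp point (between the pads) lies 19 mm behind it; z points along the fingers, y is the line along which they close (so a half turn about z gives the same grasp; the last joint's range is limited). The gripper opens to 88 mm and grips with 3 to 60 N. Pads are 20 mm wide; open, the fingers measure 115 mm over their backs; the gripper's body (75 mm by 178 mm) begins 61 mm behind the grasp point.
Start: joints at [-1.12, 0.423, 1.63, -0, 1.089, -0.019], TCP at [282.956, -557.261, 185.575] pointing down, gripper open.
Joint ranges: [-3, 3], [-0.9, 2.11], [0.09, 2.58], [-1.31, 4.45], [0.11, 2.69], [-2.54, 2.54]. Speed limits (rad/s): [2.39, 2.39, 3.01, 3.14, 3.14, 3.14].

## Interface

Orientations are given as a rotation vector (axis times angle).
In Python, from workcell import ctrl gives the robot as it stands. The module is installed in compiled form; this text tells all that it offers.
- The arm moves only by the tool servo_tool, never from a script. Its argument "increments" is a list of rows, each a list of 7 numbers: the shift along the world's x, y, z in cm, then the turn, a rotation vector about the world's x, y, z in degrees, then the opening, from -1 (shut) to 1 (fully open). A call has 1 to 20 rows; each row is the pose to reach, as a shift and turn from the pose commanded when the call began; what a row does not reach only later rows make up. A row lasts 1/12 s, in which the tool goes at most 41.7 mm and 7.16 degrees, less where a joint would pass 70% of its speed; a pose out of reach is approached as far as the arm can. A call with a gripper value outside its range is refused whole. The fingers move at their own pace and stop on an object; the grip force is fixed at half the most. Time passes only in rows, so rows that repeat a pose let the fingers close. It gives the time, the measured TCP pose, the force, the opening and the grip force at its end, in the units of the state.
- ctrl.get_obs(): the state, without advancing time (a new reading comes with each control period).
- ctrl.get_image(name): name is "scene" or "top" or "wrist"; returns a dict with "image" (400x640x3 uint8, red, green, blue), "fx", "fy", "cx", "cy" (pixels), "extrinsics" (4x4, takes a point from camera to world coordinates); the wrist camera has in their place "tool_from_camera" (4x4, takes a point from camera to tool coordinates, whose origin is the TCP and whose axes are the flange's). Camera axes: x right, y up, looking along -z (the intrinsics and any distortion apply to the point x, -y, -z); pixel columns grow to the right and rows downward; lengths in mm; the calibration is good to about 2 mm. A picture is of the moment at which its call begins: read the wrist's pose just before it. There is no depth.
- ctrl.close_job(): hands the job in; it is judged then, once.
The state is a dict: "t": time; "qpos": joint angles; "qvel": joint speeds; "joint_torque": joint torques, N m; "ee_pos": TCP position; "orientation": TCP orientation; "ft_force": force on the tool from outside, world axes, zero at the start; "moment": the same for the moment, N m; "width": finger opening in mm; "grasp_force": force on a finger pad.
Only numpy, scipy, OpenCV 4.12 (cv2) and the standard library are available. Lean on these libraries where they do the work, as an engineer would, in place of code of your own. Each camera call takes 0.05 s, during which the arm holds its last target. There are 200 camera calls.

## Working session

There is one attempt and no reset: what is moved stays moved. The work goes in short steps, Python scripts to look and compute and a tool call to move; the robot and the scene stay as the last step left them, time stands still between calls to the robot, and variables do not carry over. Pictures are saved under pics/ and viewed, at most 10 in all, crops included, and the job is handed in when it is done.

Besides the shell and the picture viewer there is one more tool, called after "Emit:" by a JSON object that holds its "method" and its "body", one argument or row to a line. servo_tool: Moves the arm, as the interface text tells. Its arguments: {"type":"object","properties":{"increments":{"type":"array","items":{"type":"array","items":{"type":"number"}}}},"required":["increments"]}

```bash
mkdir -p pics; cat > h.py <<'E'
import numpy as np, cv2
from workcell import ctrl
from scipy.spatial.transform import Rotation as R
def grab(n,f=None):
    o=ctrl.get_obs(); d=ctrl.get_image(n)
    if n=="wrist":
        T=np.eye(4);T[:3,:3]=R.from_rotvec(o["orientation"]).as_matrix();T[:3,3]=o["ee_pos"]
        d["E"]=T@np.array(d["tool_from_camera"])
    else: d["E"]=np.array(d["extrinsics"])
    if f: cv2.imwrite("pics/"+f,d["image"][:,:,::-1])
    return d
def ray(d,u,v):
    c=np.array([(u-d["cx"])/d["fx"],-(v-d["cy"])/d["fy"],-1.])
    return d["E"][:3,3],d["E"][:3,:3]@c
def onz(d,u,v,z):
    p,r=ray(d,u,v); return p+r*(z-p[2])/r[2]
def proj(d,P):
    P=np.atleast_2d(P); q=(P-d["E"][:3,3])@d["E"][:3,:3]
    return np.c_[d["cx"]+d["fx"]*q[:,0]/-q[:,2], d["cy"]-d["fy"]*q[:,1]/-q[:,2]]
E
python3 - <<'E'
from h import *
s=grab("scene","s1.png");t=grab("top","t1.png")
for d in (s,t): print({k:v for k,v in d.items() if k!="image"})
E
```

```text
{'fx': 399.17881032590424, 'fy': 399.17881032590424, 'cx': 316.5464717478371, 'cy': 205.65069799803288, 'extrinsics': array([[-8.74132667e-01,  2.77784592e-01, -3.98406578e-01,
         1.78254352e+02],
       [-4.85606905e-01, -5.14787572e-01,  7.06526496e-01,
         6.99600215e+02],
       [-8.83258077e-03,  8.11066875e-01,  5.84886750e-01,
         7.28074935e+02],
       [ 0.00000000e+00,  0.00000000e+00,  0.00000000e+00,
         1.00000000e+00]]), 'E': array([[-8.74132667e-01,  2.77784592e-01, -3.98406578e-01,
         1.78254352e+02],
       [-4.85606905e-01, -5.14787572e-01,  7.06526496e-01,
         6.99600215e+02],
       [-8.83258077e-03,  8.11066875e-01,  5.84886750e-01,
         7.28074935e+02],
       [ 0.00000000e+00,  0.00000000e+00,  0.00000000e+00,
         1.00000000e+00]])}
{'fx': 427.8240406224381, 'fy': 427.8240406224381, 'cx': 328.9701557948358, 'cy': 199.5458595131671, 'extrinsics': array([[ 2.03966572e-02,  9.88273997e-01, -1.51322447e-01,
         3.87753060e+02],
       [-9.99705437e-01,  2.21511923e-02,  9.91788319e-03,
        -5.15205862e+01],
       [ 1.31535587e-02,  1.51075581e-01,  9.88434698e-01,
         1.40514058e+03],
       [ 0.00000000e+00,  0.00000000e+00,  0.00000000e+00,
         1.00000000e+00]]), 'E': array([[ 2.03966572e-02,  9.88273997e-01, -1.51322447e-01,
         3.87753060e+02],
       [-9.99705437e-01,  2.21511923e-02,  9.91788319e-03,
        -5.15205862e+01],
       [ 1.31535587e-02,  1.51075581e-01,  9.88434698e-01,
         1.40514058e+03],
       [ 0.00000000e+00,  0.00000000e+00,  0.00000000e+00,
         1.00000000e+00]])}
```

View pics/s1.png

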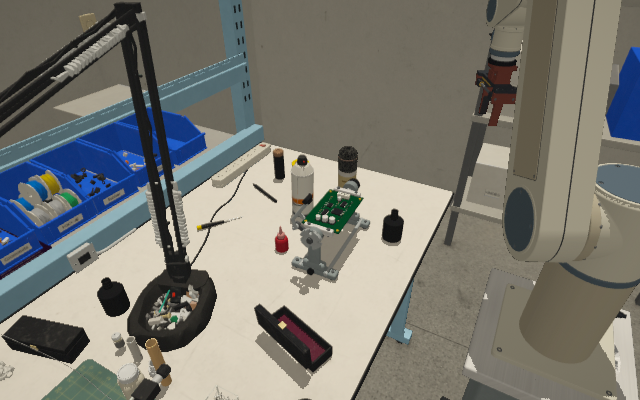

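View pics/t1.png

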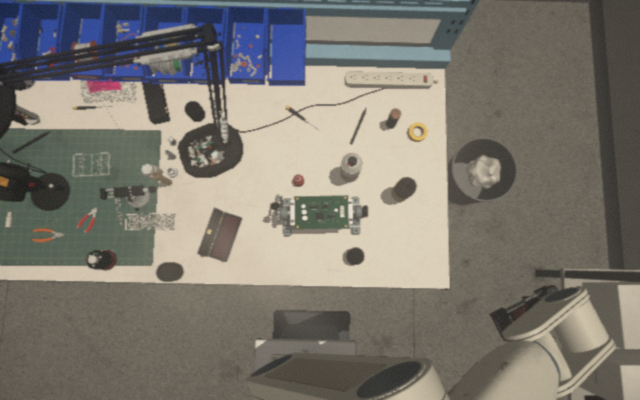

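The scene view shows the frame at about (330,220), lever end towards the case at (295,335). In the top view the board is at (322,213), flux (298,181), spray can (350,165), mic (403,188), bell (354,257) and case (220,234). I'll zoom in and measure next.

```bash
python3 - <<'E'
from h import *
s=grab("scene");t=grab("top")
a=cv2.resize(s["image"][140:380,240:410],None,fx=2.5,fy=2.5,interpolation=cv2.INTER_CUBIC)
b=cv2.resize(t["image"][140:280,190:430],None,fx=1.55*1.0,fy=1.55,interpolation=cv2.INTER_CUBIC)
b=cv2.resize(t["image"][170:275,190:375],None,fx=2,fy=2,interpolation=cv2.INTER_CUBIC)
c=np.zeros((600,800,3),np.uint8);c[:600,:425]=a[:600,:425];c[:210,430:800]=b[:210,:370]
cv2.imwrite("pics/c1.png",c[:,:,::-1])
hsv=cv2.cvtColor(t["image"],cv2.COLOR_RGB2HSV)
m=cv2.inRange(hsv,(45,90,20),(85,255,255));m[:,:250]=0;m[:150]=0;m[260:]=0
m=cv2.morphologyEx(m,cv2.MORPH_CLOSE,np.ones((9,9)))
cs=sorted(cv2.findContours(m,0,2)[0],key=cv2.contourArea)
r=cv2.minAreaRect(cs[-1]);print(r)
q=np.array([onz(t,*p,121.2)[:2] for p in cv2.boxPoints(r)]);print(q,q.mean(0))
for i in range(2):print(q[i+1]-q[i],np.linalg.norm(q[i+1]-q[i]))
# case lining (dark red)
hs=cv2.cvtColor(t["image"],cv2.COLOR_RGB2HSV)
print(hs[235:245:3,215:240:4])
E
```

```text
Traceback (most recent call last):
IndexError: list index out of range
```

View pics/c1.png

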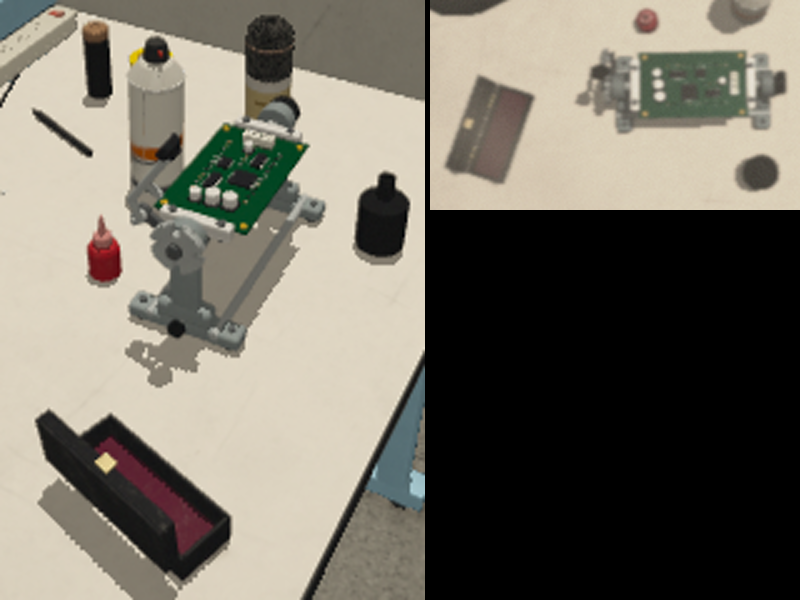

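The crops show the board with parts up and the lever raised, its knob at scene (308,199). The case lid is on the world +y side and the case opening faces -y. Now to measure the stand and case numerically.

```bash
python3 - <<'E'
from h import *
s=grab("scene");t=grab("top")
def big(d,m,z,n):
    m=cv2.morphologyEx(m.astype(np.uint8)*255,cv2.MORPH_CLOSE,np.ones((7,7)))
    c=max(cv2.findContours(m,0,2)[0],key=cv2.contourArea)
    q=np.array([onz(d,*p[0],z)[:2] for p in c]).astype(np.float32)
    r=cv2.minAreaRect(q); print(n,np.round(r[0],1),np.round(r[1],1),round(r[2],2),cv2.contourArea(c)); return r
for d,n,roi in((t,"top",(170,255,270,380)),(s,"scene",(170,250,290,380))):
    I=d["image"].astype(int);k=np.zeros(I.shape[:2],bool);k[roi[0]:roi[1],roi[2]:roi[3]]=1
    g=(I[...,1]>I[...,0]*1.25+5)&(I[...,1]>I[...,2]*1.1)&k
    r=big(d,g,121.2,n+" board")
for d,n,roi in((t,"top",(200,270,190,250)),(s,"scene",(300,375,250,340))):
    I=d["image"].astype(int);k=np.zeros(I.shape[:2],bool);k[roi[0]:roi[1],roi[2]:roi[3]]=1
    g=(I[...,0]>I[...,1]*1.3+6)&(I.sum(2)<300)&k
    big(d,g,4,n+" lining")
    g=(I.sum(2)<240)&k
    big(d,g,30,n+" dark")
print("knob top est z235",onz(t,190+172/2,170+72/2,235), onz(s,308,199,235))
for n,u,v,z in(("spray",350,157,199),("mic",404,186,160),("bell",354,255,91),("flux",298,180,78)): print(n,onz(t,u,v,z).round())
o=ctrl.get_obs();print(R.from_rotvec(o["orientation"]).as_matrix().round(3),o["t"],o["width"])
E
```

```text
Traceback (most recent call last):
ValueError: max() iterable argument is empty
```

```bash
python3 - <<'E'
from h import *
s=grab("scene");t=grab("top")
print("pix board",t["image"][[205,220],[340,315]],"lin",t["image"][[240,235],[225,228]],"lid",t["image"][235,209],"scene",s["image"][[215,345],[325,310]])
def big(d,m,z,n):
    m=cv2.morphologyEx(m.astype(np.uint8)*255,cv2.MORPH_CLOSE,np.ones((7,7)))
    c=max(cv2.findContours(m,0,2)[0],key=cv2.contourArea,default=None)
    if c is None: print(n,"none");return
    q=np.array([onz(d,*p[0],z)[:2] for p in c]).astype(np.float32)
    r=cv2.minAreaRect(q); print(n,np.round(r[0],1),np.round(r[1],1),round(r[2],2),cv2.contourArea(c)); return r
for d,n,roi in((t,"top",(170,255,270,380)),(s,"scene",(170,250,290,380))):
    I=d["image"].astype(int);k=np.zeros(I.shape[:2],bool);k[roi[0]:roi[1],roi[2]:roi[3]]=1
    g=(I[...,1]>I[...,0]+12)&(I[...,1]>I[...,2]+5)&k
    big(d,g,121.2,n+" board")
for d,n,roi in((t,"top",(200,270,190,250)),(s,"scene",(300,375,250,340))):
    I=d["image"].astype(int);k=np.zeros(I.shape[:2],bool);k[roi[0]:roi[1],roi[2]:roi[3]]=1
    g=(I[...,0]>I[...,1]+14)&(I.sum(2)<300)&k
    big(d,g,4,n+" lining")
    big(d,(I.sum(2)<240)&k,30,n+" dark")
print("knob top est z235",onz(t,190+172/2,170+72/2,235), onz(s,308,199,235))
for n,u,v,z in(("spray",350,157,199),("mic",404,186,160),("bell",354,255,91),("flux",298,180,78)): print(n,onz(t,u,v,z).round())
o=ctrl.get_obs();print(R.from_rotvec(o["orientation"]).as_matrix().round(3),o["t"],o["width"])
E
```

```text
pix board [[112 118 100]
 [ 79  89  74]] lin [[118 100  92]
 [119 100  92]] lid [109 102  90] scene [[209 203 190]
 [ 97  43  53]]
top board [546.1 -41.9] [ 94.5 153.6] 2.67 1452.5
scene board [545.9 -38.8] [102.1 165.2] 2.81 1290.5
top lining [508.1 260.2] [42.1 64.8] 73.3 185.5
top dark [419.8 334.1] [2.3 4.4] 47.38 0.5
scene lining [474.7 257.1] [ 36.6 133.5] 69.63 522.0
scene dark [487.1 273.2] [ 71.2 203.1] 73.45 2373.5
knob top est z235 [545.62980417  82.34402828 235.        ] [542.33000424  91.26248661 235.        ]
spray [ 698. -122.  199.]
mic [ 624. -286.  160.]
bell [ 420. -145.   91.]
flux [651.  34.  78.]
[[ 0.892  0.453 -0.   ]
 [ 0.453 -0.892  0.   ]
 [ 0.    -0.    -1.   ]] 0.4 87.72034216553149
```

Stand: centre about (546, -39.5), turned by +2.8°. The knob is raised by about 0.9 rad. The spray can stands behind the frame, so I'll turn the near edge down and around. First I'll move above the near edge.

Emit:
{"method": "servo_tool", "body": {
  "increments": [
    [22.6, 49.6, 3, 0, 0, -24.2, -1],
    [22.6, 49.6, 3, 0, 0, -24.2, -1],
    [22.6, 49.6, 3, 0, 0, -24.2, -1],
    [22.6, 49.6, 3, 0, 0, -24.2, -1],
    [22.6, 49.6, 3, 0, 0, -24.2, -1],
    [22.6, 49.6, 3, 0, 0, -24.2, -1],
    [22.6, 49.6, 3, 0, 0, -24.2, -1],
    [22.6, 49.6, 3, 0, 0, -24.2, -1],
    [22.6, 49.6, 3, 0, 0, -24.2, -1],
    [22.6, 49.6, 3, 0, 0, -24.2, -1],
    [22.6, 49.6, 3, 0, 0, -24.2, -1],
    [22.6, 49.6, 3, 0, 0, -24.2, -1],
    [22.6, 49.6, 3, 0, 0, -24.2, -1],
    [22.6, 49.6, 3, 0, 0, -24.2, -1],
    [22.6, 49.6, 3, 0, 0, -24.2, -1],
    [22.6, 49.6, 3, 0, 0, -24.2, -1],
    [22.6, 49.6, 3, 0, 0, -24.2, -1],
    [22.6, 49.6, 3, 0, 0, -24.2, -1]
  ]
}}

```text
t: 1.9
ee_pos: [508.3, -62.6, 215.4]
orientation: [3.141, 0.071, -0.001]
ft_force: [-0.7, 0.1, 0.6]
width: 0.7
grasp_force: 0.0
```

Emit:
{"method": "servo_tool", "body": {
  "increments": [
    [0, 0, -6, 1.5, -30, 0, -1],
    [0, 0, -6, 1.5, -30, 0, -1],
    [0, 0, -6, 1.5, -30, 0, -1],
    [0, 0, -6, 1.5, -30, 0, -1],
    [0, 0, -6, 1.5, -30, 0, -1],
    [0, 0, -8.5, 1.5, -30, 0, -1],
    [0, 0, -9, 1.5, -30, 0, -1],
    [-0.2, 0, -9.7, 1.5, -30, 0, -1],
    [-0.3, 0, -10.5, 1.5, -30, 0, -1],
    [-0.1, 0, -11, 1.5, -30, 0, -1],
    [0, 0, -11.6, 1.5, -30, 0, -1],
    [-0.1, 0, -12.3, 1.5, -30, 0, -1],
    [-0.3, 0, -13.1, 1.5, -30, 0, -1],
    [0, 0, -13.3, 1.5, -30, 0, -1],
    [0.3, 0, -13.6, 1.5, -30, 0, -1],
    [0.6, 0, -13.8, 1.5, -30, 0, -1],
    [1, 0, -14, 1.5, -30, 0, -1],
    [1.3, 0, -14.1, 1.5, -30, 0, -1],
    [1.3, 0, -14.1, 1.5, -30, 0, -1]
  ]
}}

```text
t: 3.48
ee_pos: [520.0, -62.4, 73.4]
orientation: [-3.022, -0.068, -0.806]
ft_force: [-1.3, 0.7, 0.7]
width: 0.5
grasp_force: 0.6
```

```bash
python3 - <<'E'
from h import *
s=grab("scene");cv2.imwrite("pics/s2.png",cv2.resize(s["image"][120:300,240:440],None,fx=3,fy=3)[:,:,::-1])
E
```

```text
(no output)
```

View pics/s2.png

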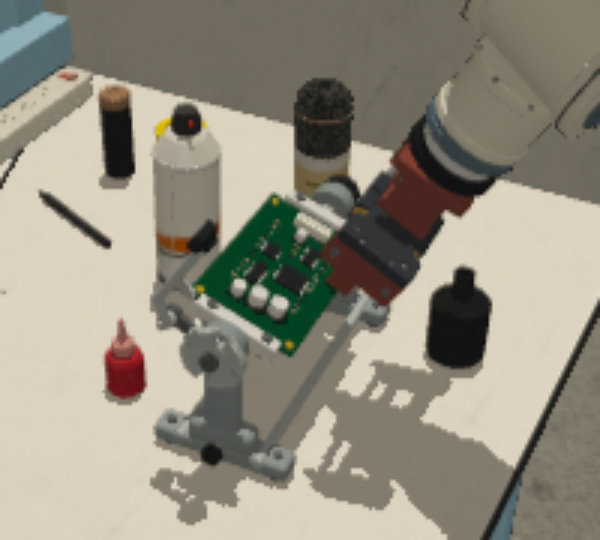

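The near edge is pushed down to roughly 65° and nothing else has been disturbed. Next I retract, go over to the far side, straighten the tool and push the upper edge over towards me.

Emit:
{"method": "servo_tool", "body": {
  "increments": [
    [-2, 0, 0.5, 0, 0, 0, -1],
    [-4, 0, 3, 0, 0, 0, -1],
    [-5, 0, 7, 0, 0, 0, -1],
    [-5, 0, 11, 0, 0, 0, -1],
    [-5, 0, 15, 0, 0, 0, -1],
    [-4, 0, 18, -1.5, 30, 0, -1],
    [0, 0, 18, -1.5, 30, 0, -1],
    [4, 0.3, 18, -1.5, 30, 0, -1],
    [6.8, 0.3, 18, -1.5, 30, 0, -1],
    [6.8, 0.3, 18, -1.5, 30, 0, -1],
    [6.8, 0.3, 18, -1.5, 30, 0, -1],
    [6.8, 0.3, 14, -1.5, 30, 0, -1],
    [6.8, 0.3, 11, -1.5, 30, 0, -1],
    [6.8, 0.3, 8, -1.5, 30, 0, -1],
    [6.8, 0.3, 8, -1.5, 30, 0, -1]
  ]
}}

```text
t: 4.78
ee_pos: [587.4, -58.3, 149.5]
orientation: [-3.14, -0.074, 0.013]
ft_force: [-1.7, 0.3, -0.3]
width: 0.4
grasp_force: 0.0
```

Emit:
{"method": "servo_tool", "body": {
  "increments": [
    [-1, 0, 0, 0, 0, 0, -1],
    [-2, 0, 0, 0, 0, 0, -1],
    [-2.6, 0, 0.3, 0, 0, 0, -1],
    [-3.2, -0.1, 0.5, 0, 0, 0, -1],
    [-3.9, -0.1, 0.5, 0, 0, 0, -1],
    [-4.6, -0.2, 0.5, 0, 0, 0, -1],
    [-5.3, -0.2, 0.2, 0, 0, 0, -1],
    [-5.9, -0.2, -0.2, 0, 0, 0, -1],
    [-6.4, -0.3, -0.7, 0, 0, 0, -1],
    [-6.9, -0.3, -1.3, 0, 0, 0, -1],
    [-7.1, -0.3, -1.8, 0, 0, 0, -1],
    [-7.3, -0.3, -2.3, 0, 0, 0, -1],
    [-7.4, -0.3, -2.8, 0, 0, 0, -1],
    [-7.5, -0.3, -3.3, 0, 0, 0, -1],
    [-7.5, -0.3, -3.4, 0, 0, 0, -1],
    [-7.5, -0.3, -3.4, 0, 0, 0, -1]
  ]
}}

```text
t: 6.12
ee_pos: [514.8, -61.2, 120.0]
orientation: [-3.141, -0.074, 0.001]
ft_force: [-0.3, 0.2, -0.4]
width: 0.4
grasp_force: 0.0
```

```bash
python3 - <<'E'
from h import *
s=grab("scene");cv2.imwrite("pics/s3.png",cv2.resize(s["image"][120:300,240:440],None,fx=3,fy=3)[:,:,::-1])
E
```

```text
(no output)
```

View pics/s3.png

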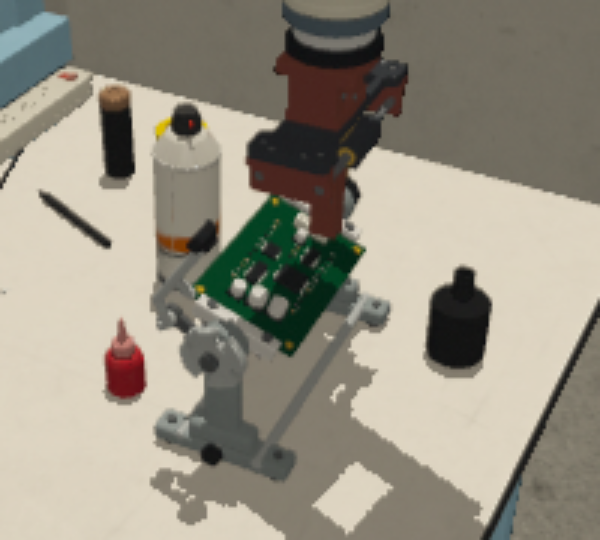

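The board is only about 20° over, component side still up. The fingertip must have slid off the near edge during the first push, so the second push met nothing. I'll raise the hand and measure the board's position and angle properly.

Emit:
{"method": "servo_tool", "body": {
  "increments": [
    [0, 0, 4, 0, 0, 0, -1],
    [0, 0, 8, 0, 0, 0, -1],
    [-2, 0, 12, 0, 0, 0, -1],
    [-4, 0, 16, 0, 0, 0, -1],
    [-6, 0, 20, 0, 0, 0, -1],
    [-8, 0, 22, 0, 0, 0, -1],
    [-8, 0, 22, 0, 0, 0, -1],
    [-8, 0, 22, 0, 0, 0, -1],
    [-8, 0, 22, 0, 0, 0, -1]
  ]
}}

```text
t: 6.92
ee_pos: [435.0, -61.2, 340.3]
orientation: [3.141, 0.074, 0.001]
ft_force: [0.3, -0.1, -0.3]
width: 0.5
grasp_force: 0.0
```

```bash
python3 - <<'E'
from h import *
w=grab("wrist","w1.png");s=grab("scene","s4.png")
print(ctrl.get_obs()["ee_pos"],w["fx"],w["E"].round(2))
for d,n in((w,"w"),(s,"s")):
    I=d["image"].astype(int)
    g=((I[...,1]>I[...,0]*1.2+6)&(I[...,1]>I[...,2]*1.1)).astype(np.uint8)*255
    if n=="s": g[:150]=0;g[260:]=0;g[:,:280]=0;g[:,390:]=0
    g=cv2.morphologyEx(g,cv2.MORPH_CLOSE,np.ones((9,9)))
    c=max(cv2.findContours(g,0,2)[0],key=cv2.contourArea)
    h=cv2.convexHull(c); print(n,cv2.contourArea(c),cv2.contourArea(h),cv2.approxPolyN(h,4,ensure_convex=True)[0].tolist() if hasattr(cv2,"approxPolyN") else cv2.approxPolyDP(h,8,True)[:,0].tolist())
E
```

```text
[434.82406795 -61.13922265 339.17403825] 317.4515815738845 [[ 5.0000e-02  9.6000e-01  2.8000e-01  5.1280e+02]
 [-1.0000e+00  5.0000e-02  1.0000e-02 -5.6690e+01]
 [ 0.0000e+00 -2.8000e-01  9.6000e-01  5.3811e+02]
 [ 0.0000e+00  0.0000e+00  0.0000e+00  1.0000e+00]]
w 10808.0 11109.0 [[375, 33], [366, 116], [243, 115], [232, 31]]
s 1451.5 1658.0 [[362, 203], [337, 239], [302, 217], [331, 184]]
```

View pics/w1.png

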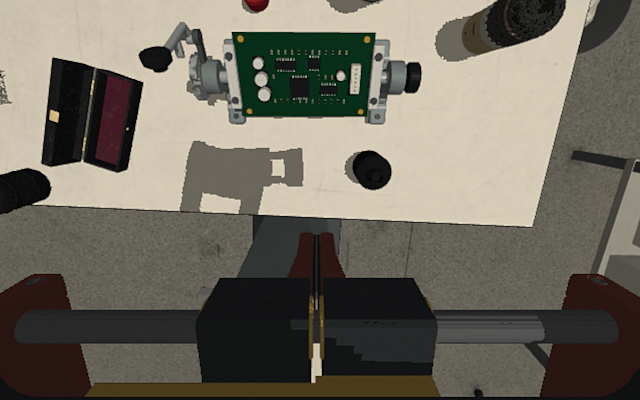

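The wrist view shows the board tilted near edge down (corners about (375,33), (366,116), (243,115), (232,31)). It also shows the knob at (155,58) and the case, with the lining around (112,120) and the lid to its left. Now I'll fit the corners.

```bash
python3 - <<'E'
from h import *
from scipy.optimize import least_squares
w=grab("wrist");s=grab("scene")
W=np.array([[375,33],[366,116],[243,115],[232,31]],float)
I=w["image"].astype(int)
C=np.array([[50,-82.5],[-50,-82.5],[-50,82.5],[50,82.5]],float)
def pts(p,L=82.5):
    cx,cy,yaw,th=p
    c=C*[1,L/82.5]; P=np.c_[c,np.full(4,1.2)]
    P=R.from_euler("y",th).apply(P);P=R.from_euler("z",yaw).apply(P)
    return P+[cx,cy,120]
for L in(82.5,81):
    f=least_squares(lambda p:(proj(w,pts(p,L))-W).ravel(),[546,-40,.05,-.3])
    print(L,f.x.round(3),np.abs(f.fun).max().round(2),(proj(s,pts(f.x,L))).round(1).tolist())
# case lining
g=((I[...,0]>I[...,1]*1.5+10)&(I[...,0]>I[...,2]+5)).astype(np.uint8)*255
g[:, 160:]=0;g[:50]=0;g[180:]=0
c=max(cv2.findContours(g,0,2)[0],key=cv2.contourArea)
q=cv2.approxPolyN(cv2.convexHull(c),4,ensure_convex=True)[0];print(q.tolist(),cv2.contourArea(c))
print("z4",[onz(w,*p,4)[:2].round().tolist() for p in q]);print("z30",[onz(w,*p,30)[:2].round().tolist() for p in q])
print("knob",onz(w,155,58,232).round())
x=cv2.resize(w["image"][45:180,30:200],None,fx=4,fy=4,interpolation=cv2.INTER_CUBIC)
cv2.imwrite("pics/c2.png",x[:,:,::-1])
E
```

```text
82.5 [ 5.44152e+02 -4.05760e+01  3.70000e-02 -3.73000e-01] 1.65 [[331.6, 183.5], [362.7, 203.2], [337.2, 238.9], [302.7, 216.4]]
81 [ 5.44222e+02 -4.05730e+01  3.60000e-02 -3.82000e-01] 0.41 [[331.4, 183.7], [362.4, 203.6], [337.4, 238.7], [303.0, 215.9]]
[[130, 81], [116, 164], [94, 157], [107, 74]] 1861.0
z4 [[534.0, 238.0], [399.0, 277.0], [410.0, 313.0], [542.0, 273.0]]
z30 [[533.0, 223.0], [405.0, 261.0], [415.0, 295.0], [541.0, 256.0]]
knob [545.  87. 232.]
```

View pics/c2.png

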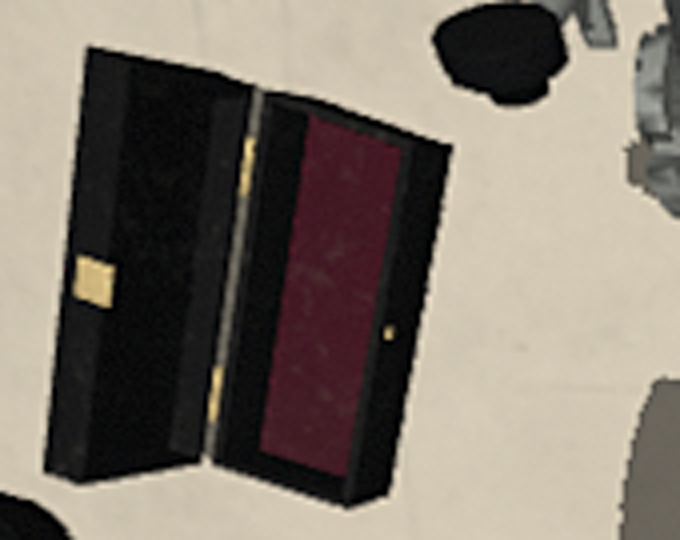

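Refined stand: centre (544.2, -40.6), yaw 2.1°, board at -22°. Case centre is about (472.5, 267.5), with its long axis at -16.7°. I'll repeat the first push, slower and with more margin from the edge.

Emit:
{"method": "servo_tool", "body": {
  "increments": [
    [3, 0, -5, 1, -30, 0, -1],
    [7, 0, -9, 1, -30, 0, -1],
    [7, 0, -13, 1, -30, 0, -1],
    [7, 0, -17, 1, -30, 0, -1],
    [7, 0, -20, 1, -30, 0, -1],
    [7, 0, -22.5, 1, -30, 0, -1],
    [6.8, 0, -23.5, 1, -30, 0, -1],
    [6.6, 0, -24.5, 1, -30, 0, -1],
    [6.8, 0, -24.8, 1, -30, 0, -1],
    [7, 0, -25.1, 1, -30, 0, -1],
    [7.2, 0, -25.3, 1, -30, 0, -1],
    [7.5, 0, -25.6, 1, -30, 0, -1],
    [7.7, 0, -25.8, 1, -30, 0, -1],
    [8, 0, -26, 1, -30, 0, -1],
    [8.3, 0, -26.1, 1, -30, 0, -1],
    [8.6, 0, -26.3, 1, -30, 0, -1],
    [9, 0, -26.4, 1, -30, 0, -1],
    [9.2, 0, -26.5, 1, -30, 0, -1],
    [9.2, 0, -26.5, 1, -30, 0, -1]
  ]
}}

```text
t: 8.7
ee_pos: [527.3, -61.2, 75.4]
orientation: [-3.029, -0.072, -0.812]
ft_force: [0.0, -0.2, -0.4]
width: 0.3
grasp_force: 0.0
```

```bash
python3 - <<'E'
from h import *
s=grab("scene","s5.png")
I=s["image"].astype(int)
g=((I[...,1]>I[...,0]*1.2+6)&(I[...,1]>I[...,2]*1.1))
g[:150]=0;g[260:]=0;g[:,:280]=0;g[:,390:]=0
v,u=np.where(g);print(len(u),u.min(),u.max(),v.min(),v.max())
c=max(cv2.findContours(g.astype(np.uint8)*255,0,2)[0],key=cv2.contourArea);print(cv2.approxPolyN(cv2.convexHull(c),4,ensure_convex=True)[0].tolist())
for th in(22,45,60,70,80,90):
    P=np.array([[50,-81,1.2],[-50,-81,1.2],[-50,81,1.2],[50,81,1.2]])
    P=R.from_euler("z",.0365).apply(R.from_euler("y",-np.radians(th)).apply(P))+[544.2,-40.6,120]
    print(th,proj(s,P).round().tolist())
E
```

```text
959 304 351 185 238
[[351, 218], [336, 239], [302, 216], [337, 177]]
22 [[331.0, 184.0], [362.0, 204.0], [337.0, 239.0], [303.0, 216.0]]
45 [[335.0, 180.0], [358.0, 208.0], [333.0, 243.0], [307.0, 212.0]]
60 [[339.0, 178.0], [355.0, 209.0], [329.0, 244.0], [311.0, 210.0]]
70 [[342.0, 178.0], [352.0, 209.0], [327.0, 244.0], [314.0, 210.0]]
80 [[345.0, 178.0], [349.0, 209.0], [324.0, 244.0], [317.0, 210.0]]
90 [[348.0, 178.0], [346.0, 209.0], [320.0, 243.0], [320.0, 211.0]]
```

```bash
python3 - <<'E'
from h import *
s=grab("scene");w=grab("wrist")
a=cv2.resize(s["image"][150:260,285:405],None,fx=4.5,fy=4.5,interpolation=cv2.INTER_CUBIC)[:495,:540]
b=cv2.resize(w["image"],None,fx=.4,fy=.4,interpolation=cv2.INTER_AREA)
c=np.zeros((500,800,3),np.uint8);c[:a.shape[0],:a.shape[1]]=a;c[:160,544:800]=b
cv2.imwrite("pics/c3.png",c[:,:,::-1]);print(ctrl.get_obs()["ee_pos"])
E
```

```text
[527.08275572 -61.25288412  75.73429162]
```

View pics/c3.png

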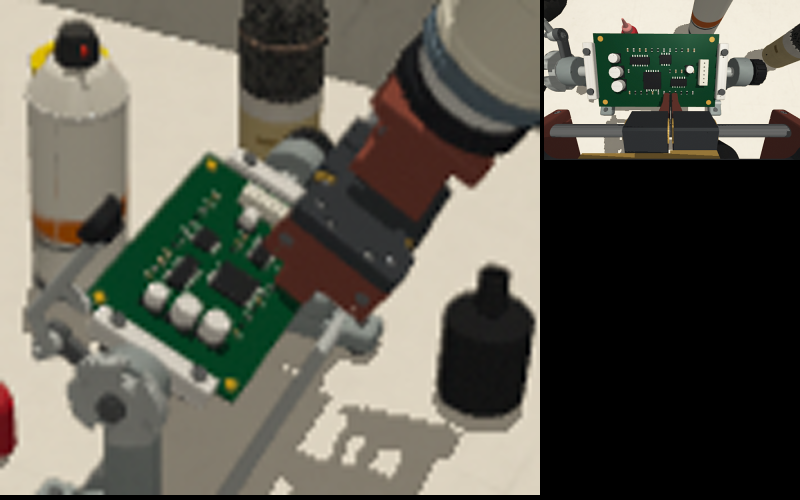

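The near edge is partly behind the gripper, and the board still looks only slightly tilted. I'll project the TCP into both views to see where the tip is relative to the board.

```bash
python3 - <<'E'
from h import *
from scipy.optimize import least_squares
s=grab("scene");w=grab("wrist");o=ctrl.get_obs()
p=o["ee_pos"];z=R.from_rotvec(o["orientation"]).as_matrix()[:,2]
for k in(0,20,40,80): print(k,proj(s,p-k*z).round(1),proj(w,p-k*z).round(1))
I=w["image"].astype(int)
g=((I[...,1]>I[...,0]*1.2+6)&(I[...,1]>I[...,2]*1.1)).astype(np.uint8)*255
g=cv2.morphologyEx(g,cv2.MORPH_CLOSE,np.ones((9,9)))
c=max(cv2.findContours(g,0,2)[0],key=cv2.contourArea)
q=cv2.approxPolyN(cv2.convexHull(c),4,ensure_convex=True)[0].astype(float);print(q.tolist())
q=q[np.argsort(np.arctan2(q[:,1]-q[:,1].mean(),q[:,0]-q[:,0].mean()))] # TL,TR,BR,BL
W=q[[1,2,3,0]]
def pts(p):
    P=np.array([[50,-81,1.2],[-50,-81,1.2],[-50,81,1.2],[50,81,1.2]])
    return R.from_euler("z",.0365).apply(R.from_euler("y",p[2]).apply(P))+[p[0],p[1],120]
f=least_squares(lambda p:(proj(w,pts(p))-W).ravel(),[544,-40,-.4]);print(f.x,np.abs(f.fun).max(),pts(f.x).round(),proj(s,pts(f.x)).round())
E
```

```text
0 [[343.1 220.9]] [[317.2 225.5]]
20 [[346.8 216.7]] [[317.3 237.6]]
40 [[350.6 212.5]] [[317.5 252.2]]
80 [[358.5 203.5]] [[317.9 294.1]]
[[437.0, 84.0], [426.0, 267.0], [138.0, 266.0], [122.0, 84.0]]
[ 5.44631870e+02 -4.04606553e+01 -3.99139699e-01] 2.9589624047582532 [[ 593. -120.  141.]
 [ 501. -123.  102.]
 [ 495.   39.  102.]
 [ 587.   42.  141.]] [[331. 183.]
 [362. 204.]
 [337. 239.]
 [303. 216.]]
```

```bash
python3 - <<'E'
from h import *
w=grab("wrist");I=w["image"]
old=cv2.imread("pics/w1.png")[:,:,::-1]
a=np.hstack([old[200:300,270:370],I[200:300,270:370]])
cv2.imwrite("pics/c4.png",cv2.resize(a,None,fx=4,fy=4,interpolation=cv2.INTER_NEAREST)[:,:,::-1])
E
```

```text
(no output)
```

View pics/c4.png

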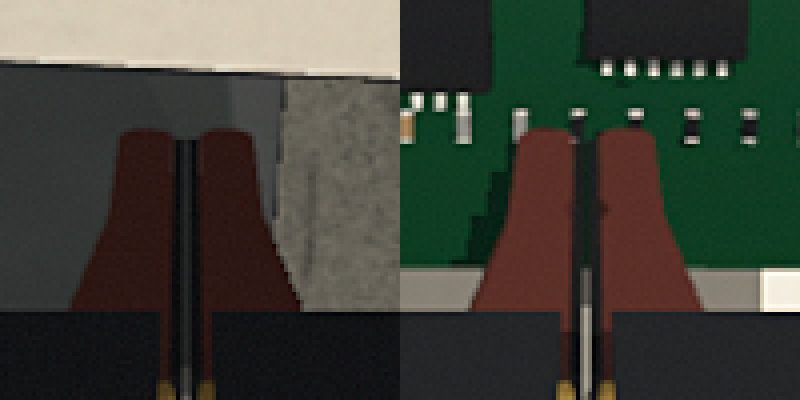

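The fingers are visible above the board although the reported TCP is below its surface, so the physical fingertips seem to end short of the TCP. I'll check this against saved scene pictures s3 and s4.

```bash
python3 - <<'E'
from h import *
s=grab("scene");w=grab("wrist");print([k for k in w],w["tool_from_camera"])
up=np.array([0,0,1.])
for k in(0,10,20,30,40,50,80): print("s3",k,proj(s,np.array([514.8,-61.2,120])+k*up).round(1), "s4",proj(s,np.array([434.8,-61.1,339.2])+k*up).round(1))
im=cv2.imread("pics/s3.png")[:,:,::-1]; 
im=im[1::3,1::3]; print([ (120+r, im[r,[103,105,107,109,111],0].tolist(), im[r,[103,105,107,109,111],1].tolist()) for r in range(60,86,2)])
# wrist predicted rows for tool points (b,0,-k)
E=np.linalg.inv(np.array(w["tool_from_camera"]))
for b in(0,10,-10):
    P=np.array([[b,0,-k,1] for k in(0,10,20,30,40,80)]);q=(E@P.T).T
    print(b,(w["cy"]-w["fy"]*q[:,1]/-q[:,2]).round(1))
E
```

```text
['image', 'fx', 'fy', 'cx', 'cy', 'tool_from_camera', 'E'] [[ 3.69593231e-04  9.58442004e-01  2.85287204e-01  7.73092651e+01]
 [ 9.99999775e-01 -1.94608386e-04 -6.41712260e-04 -8.72259027e-01]
 [-5.59524702e-04  2.85287377e-01 -9.58441860e-01 -1.98023391e+02]
 [ 0.00000000e+00  0.00000000e+00  0.00000000e+00  1.00000000e+00]]
s3 0 [[347.9 208.8]] s4 [[384.9 137.8]]
s3 10 [[348.  205.6]] s4 [[385.4 133.5]]
s3 20 [[348.2 202.4]] s4 [[385.8 129.3]]
s3 30 [[348.3 199.2]] s4 [[386.2 124.9]]
s3 40 [[348.5 196. ]] s4 [[386.7 120.5]]
s3 50 [[348.6 192.7]] s4 [[387.1 116.1]]
s3 80 [[349.1 182.5]] s4 [[388.5 102.3]]
[(180, [75, 74, 75, 69, 64], [38, 37, 38, 36, 39]), (182, [74, 62, 72, 74, 72], [37, 55, 45, 38, 36]), (184, [74, 64, 61, 76, 73], [37, 50, 53, 38, 39]), (186, [73, 74, 74, 73, 74], [36, 37, 37, 37, 39]), (188, [121, 72, 74, 75, 75], [97, 37, 37, 38, 38]), (190, [93, 73, 73, 73, 73], [68, 37, 38, 36, 38]), (192, [118, 74, 74, 74, 73], [95, 38, 37, 37, 37]), (194, [100, 74, 74, 73, 72], [77, 37, 37, 37, 37]), (196, [79, 74, 73, 74, 72], [47, 37, 36, 37, 37]), (198, [74, 110, 87, 74, 72], [78, 98, 61, 36, 37]), (200, [3, 42, 107, 30, 15], [66, 55, 107, 46, 37]), (202, [18, 5, 6, 3, 5], [52, 36, 37, 37, 37]), (204, [23, 18, 5, 5, 24], [25, 20, 36, 36, 47])]
0 [225.5 231.3 237.6 244.5 252.2 294.1]
10 [211.3 216.5 222.1 228.3 235.3 273.1]
-10 [239.3 245.6 252.6 260.2 268.6 314.2]
```

The saved views agree: the physical tips sit about 35 mm behind the reported TCP, which explains both missed pushes. I'll apply this 35 mm tool offset and carry on with the push.

Emit:
{"method": "servo_tool", "body": {
  "increments": [
    [-0.4, 0, 0.6, 0, 0, 0, -1],
    [-0.8, 0, 0.4, 0, 0, 0, -1],
    [-0.8, 0, -0.2, 0, 0, 0, -1],
    [-0.8, 0, -0.7, 0, 0, 0, -1],
    [-0.8, 0, -1.1, 0, 0, 0, -1],
    [-0.6, 0, -1.4, 0, 0, 0, -1],
    [-0.4, 0, -1.6, 0, 0, 0, -1],
    [-0.2, 0, -1.9, 0, 0, 0, -1],
    [0, 0, -2.1, 0, 0, 0, -1],
    [0.3, 0, -2.3, 0, 0, 0, -1],
    [0.6, 0, -2.5, 0, 0, 0, -1],
    [0.9, 0, -2.7, 0, 0, 0, -1],
    [0.9, 0, -2.7, 0, 0, 0, -1]
  ]
}}

```text
t: 10.18
ee_pos: [536.3, -61.3, 48.1]
orientation: [-3.029, -0.072, -0.812]
ft_force: [-1.6, 0.3, 0.0]
width: 0.6
grasp_force: 0.6
```

```bash
cat > fit.py <<'E'
from h import *
s=grab("scene")
I=s["image"].astype(int)
g=((I[...,1]>I[...,0]*1.2+6)&(I[...,1]>I[...,2]*1.1))
g[:150]=0;g[260:]=0;g[:,:280]=0;g[:,390:]=0
g=cv2.morphologyEx(g.astype(np.uint8)*255,cv2.MORPH_CLOSE,np.ones((5,5)))
c=max(cv2.findContours(g,0,2)[0],key=cv2.contourArea);print(cv2.contourArea(c),cv2.approxPolyN(cv2.convexHull(c),4,ensure_convex=True)[0].tolist())
E
python3 fit.py
```

```text
1023.5 [[352, 210], [328, 244], [310, 211], [339, 178]]
```

The board is now at about 62°, so I cross to the far side and push the upper edge over.

Emit:
{"method": "servo_tool", "body": {
  "increments": [
    [-2, 0, 0.3, 0, 0, 0, -1],
    [-5, 0, 2, 0, 0, 0, -1],
    [-6, 0, 6, 0, 0, 0, -1],
    [-6, 0, 10, 0, 0, 0, -1],
    [-6, 0, 13, 0, 0, 0, -1],
    [-4, 0, 13, -1, 30, 0, -1],
    [0, 0, 13, -1, 30, 0, -1],
    [4, 0.2, 13, -1, 30, 0, -1],
    [5.2, 0.2, 13, -1, 30, 0, -1],
    [5.2, 0.2, 13, -1, 30, 0, -1],
    [5.2, 0.2, 13, -1, 30, 0, -1],
    [5.2, 0.2, 9, -1, 30, 0, -1],
    [5.2, 0.2, 6.6, -1, 30, 0, -1],
    [5.2, 0.2, 6.6, -1, 30, 0, -1]
  ]
}}

```text
t: 11.4
ee_pos: [589.2, -62.4, 113.5]
orientation: [-3.12, -0.081, -0.104]
ft_force: [-0.8, 0.7, -0.4]
width: 0.9
grasp_force: 0.0
```

Emit:
{"method": "servo_tool", "body": {
  "increments": [
    [-1, 0, 0.2, 0, 0, 0, -1],
    [-1.6, 0, 0.5, 0, 0, 0, -1],
    [-2.2, 0, 0.8, 0, 0, 0, -1],
    [-2.8, 0, 1, 0, 0, 0, -1],
    [-3.4, -0.1, 1, 0, 0, 0, -1],
    [-4, -0.1, 1, 0, 0, 0, -1],
    [-4.7, -0.1, 0.9, 0, 0, 0, -1],
    [-5.3, -0.2, 0.6, 0, 0, 0, -1],
    [-5.9, -0.2, 0.2, 0, 0, 0, -1],
    [-6.4, -0.2, -0.3, 0, 0, 0, -1],
    [-6.8, -0.2, -0.8, 0, 0, 0, -1],
    [-7, -0.3, -1.3, 0, 0, 0, -1],
    [-7.2, -0.3, -1.8, 0, 0, 0, -1],
    [-7.3, -0.3, -2.2, 0, 0, 0, -1],
    [-7.4, -0.3, -2.6, 0, 0, 0, -1],
    [-7.4, -0.3, -2.8, 0, 0, 0, -1],
    [-7.4, -0.3, -2.8, 0, 0, 0, -1]
  ]
}}

```text
t: 12.82
ee_pos: [513.3, -62.2, 85.8]
orientation: [-3.114, -0.088, -0.108]
ft_force: [-0.5, 0.2, 0.6]
width: 0.5
grasp_force: 0.0
```

```bash
python3 fit.py; python3 -c "
from h import *
w=grab('wrist','w2.png')"
```

```text
363.5 [[332, 196], [324, 225], [300, 223], [327, 193]]
```

Emit:
{"method": "servo_tool", "body": {
  "increments": [
    [0, 0, 4, 0, 4, 0, -1],
    [0, 0, 8, 0, 4, 0, -1],
    [-2, 0, 12, 0, 4, 0, -1],
    [-4, 0, 16, 0, 4, 0, -1],
    [-6, 0, 20, 0, 4, 0, -1],
    [-8, 0, 24, 0, 4, 0, -1],
    [-8, 0, 25, 0, 4, 0, -1],
    [-8, 0, 25, 0, 4, 0, -1],
    [-8, 0, 25, 0, 4, 0, -1]
  ]
}}

```text
t: 13.67
ee_pos: [434.3, -62.4, 337.9]
orientation: [-3.115, -0.087, -0.008]
ft_force: [0.0, 0.8, -0.3]
width: 0.4
grasp_force: 0.0
```

```bash
cat > wf.py <<'E'
from h import *
from scipy.optimize import least_squares
w=grab("wrist","w3.png");o=ctrl.get_obs();print(o["ee_pos"].round(1) if hasattr(o["ee_pos"],"round") else o["ee_pos"],o["orientation"])
I=w["image"].astype(int)
g=((I[...,1]>I[...,0]*1.2+6)&(I[...,1]>I[...,2]*1.1)).astype(np.uint8)*255
n,l,st,ce=cv2.connectedComponentsWithStats(g)
print(st[(st[:,4]>100)&(st[:,4]<2e5)].tolist())
c=np.argwhere((g>0)&np.isin(l,np.where(st[:,4]>100)[0]))[:,::-1].astype(np.int32)
q=cv2.approxPolyN(cv2.convexHull(c),4,ensure_convex=True).reshape(-1,2).astype(float);print(q.tolist())
q=q[np.argsort(np.arctan2(q[:,1]-q[:,1].mean(),q[:,0]-q[:,0].mean()))];W=q[[1,2,3,0]]
def pts(p,h=1.2):
    P=np.array([[50,-81,h],[-50,-81,h],[-50,81,h],[50,81,h]])
    return R.from_euler("z",.0365).apply(R.from_euler("y",p[0]).apply(P))+[544.2,-40.6,120]
for t0 in(-1,-.5,0,.5,1):
    f=least_squares(lambda p:(proj(w,pts(p))-W).ravel(),[t0]);print(f.x,np.abs(f.fun).max().round(1))
m=(I.sum(2)<150).astype(np.uint8)
x0,y0=q.min(0).astype(int);x1,y1=q.max(0).astype(int)
k=np.zeros_like(m);k[y0:y1,x0:x1]=m[y0:y1,x0:x1]
n,l,st,ce=cv2.connectedComponentsWithStats(k);print(st[st[:,4]>60].tolist(),ce[st[:,4]>60].round().tolist())
E
python3 wf.py
```

```text
[433.8 -62.3 336.3] [-3.11474993e+00 -8.67715732e-02 -2.71775639e-03]
[[240, 32, 138, 88, 9405]]
[[373.0, 119.0], [244.0, 118.0], [240.0, 32.0], [378.0, 33.0]]
[-0.00137621] 2.0
[-0.00137577] 2.0
[-0.00137204] 2.0
[-0.00136983] 2.0
[-0.00137079] 2.0
[[0, 0, 640, 400, 250744], [240, 32, 120, 87, 4872]] [[320.0, 202.0], [281.0, 72.0]]
```

```bash
python3 - <<'E'
from h import *
w=grab("wrist");I=w["image"]
def S(sx,sy,z):return np.array([544.2+.9993*sx-.0365*sy,-40.6+.0365*sx+.9993*sy,z])
for n,sx,z in(("grip",-20,184),("mir",20,184),("board",35,121)):
    for sy in(70,55,40,25,10,-20,-50):
        u,v=proj(w,S(sx,sy,z))[0].round().astype(int);print(n,sy,(u,v),I[v,u].tolist())
# gray low-saturation segments
hs=cv2.cvtColor(I,cv2.COLOR_RGB2HSV)
for r in range(30,122,4): print(r,''.join('G' if (p[1]>p[0]*1.2+6) else ('#' if p.sum()<130 else ('+' if p.sum()<400 else '.')) for p in I[r,225:395:2].astype(int)))
E
```

```text
grip 70 (np.int64(239), np.int64(90)) [122, 123, 115]
grip 55 (np.int64(253), np.int64(91)) [127, 127, 119]
grip 40 (np.int64(267), np.int64(91)) [130, 129, 121]
grip 25 (np.int64(281), np.int64(91)) [134, 135, 126]
grip 10 (np.int64(296), np.int64(91)) [138, 139, 129]
grip -20 (np.int64(324), np.int64(92)) [38, 70, 50]
grip -50 (np.int64(353), np.int64(93)) [41, 75, 54]
mir 70 (np.int64(237), np.int64(49)) [78, 78, 75]
mir 55 (np.int64(251), np.int64(49)) [15, 52, 32]
mir 40 (np.int64(266), np.int64(49)) [23, 56, 37]
mir 25 (np.int64(281), np.int64(49)) [26, 59, 41]
mir 10 (np.int64(296), np.int64(50)) [30, 63, 45]
mir -20 (np.int64(325), np.int64(50)) [30, 67, 46]
mir -50 (np.int64(355), np.int64(51)) [51, 80, 62]
board 70 (np.int64(250), np.int64(44)) [19, 52, 33]
board 55 (np.int64(263), np.int64(44)) [23, 55, 37]
board 40 (np.int64(275), np.int64(44)) [22, 56, 39]
board 25 (np.int64(288), np.int64(45)) [27, 60, 42]
board 10 (np.int64(300), np.int64(45)) [29, 62, 43]
board -20 (np.int64(326), np.int64(45)) [35, 70, 49]
board -50 (np.int64(351), np.int64(46)) [41, 76, 56]
30 .....
[... 1343 characters left out ...]
+++++++++++++++++........+...++GGGGGGGGGGGGGGGGGGGGGGGGGGGGGGG+.....++++
94 ++++.+++++++++++++++++++++++++++++....+...+#GGGGGGGGGGGGGGGGGGGGGGGGGGGGGGG+.....++++
98 ...+.++++++++++++++++++++++++++++++++++G####GGGGGGGGGGGGGGGGGGGGGGGGGGGGGGG.++++++++.
102 .........+G###GGGGGGGGGGGGGGGGGGGGGGGGGGGG##GGGGGGGGGGGGGGGGGGGGGGGGGGGGGGG..++.++++.
106 .........+GGGGGGGGGGGGGGGGGGGGGGGGGGGGGGGGGGGGGGGGGGGGGGGGGGGGGGGGGGGGGGGGG.....+....
110 ....++++++GG+.+GGGGGGGGGGGGGGGGGGGGGGGGGGGGGGGGGGGGGGGGGGGGGGGGGGGGGGG++GGG+++++++++.
114 .....+++++GG++GGGGGGGGGGGGGGGGGGGGGGGGGGGGGGGGGGGGGGGGGGGGGGGGGGGGGGG+..+GG++++++++..
118 .....+++++++++....+++++++++.....++++++++++++++++++++++GGGGGG++++++++++GGGGG++++++.+..
```

The board is right over and level, with the cartridge grip where predicted. Now the lever: go to the +x side of the knob and push it over and down.

Emit:
{"method": "servo_tool", "body": {
  "increments": [
    [4, 4, 0, -1.5, 0, -1, -1],
    [8, 8, -2, -1.5, 0, -1, -1],
    [12, 12, -5, -1.5, 0, -1, -1],
    [15, 15.1, -8, -1.5, 0, -1, -1],
    [15, 15.1, -8, -1.5, 0, -1, -1],
    [15, 15.1, -11, -1.5, 0, -1, -1],
    [15, 15.1, -14.4, -1.5, 0, -1, -1],
    [15, 15.1, -14.4, -1.5, 0, -1, -1],
    [15, 15.1, -14.4, -1.5, 0, -1, -1]
  ]
}}

```text
t: 14.52
ee_pos: [581.4, 88.6, 189.0]
orientation: [3.14, 0.061, -0.012]
ft_force: [0.6, -0.6, -0.5]
width: 0.7
grasp_force: 0.0
```

Emit:
{"method": "servo_tool", "body": {
  "increments": [
    [-1, 0, 0, 0, 0, 0, -1],
    [-2, 0, 0.1, 0, 0, 0, -1],
    [-3, 0, 0.2, 0, 0, 0, -1],
    [-3.8, -0.1, -0.1, 0, 0, 0, -1],
    [-4.6, -0.1, -0.4, 0, 0, 0, -1],
    [-5.2, -0.1, -0.8, 0, 0, 0, -1],
    [-5.8, -0.2, -1.2, 0, 0, 0, -1],
    [-6.3, -0.2, -1.8, 0, 0, 0, -1],
    [-6.9, -0.3, -2.4, 0, 0, 0, -1],
    [-7.3, -0.3, -3, 0, 0, 0, -1],
    [-7.7, -0.3, -3.6, 0, 0, 0, -1],
    [-8.1, -0.3, -4.2, 0, 0, 0, -1],
    [-8.5, -0.3, -4.7, 0, 0, 0, -1],
    [-9, -0.3, -5.2, 0, 0, 0, -1],
    [-9.3, -0.3, -5.6, 0, 0, 0, -1],
    [-9.3, -0.3, -5.9, 0, 0, 0, -1],
    [-9.3, -0.3, -5.9, 0, 0, 0, -1]
  ]
}}

```text
t: 15.93
ee_pos: [489.9, 85.7, 133.2]
orientation: [3.14, 0.06, -0.002]
ft_force: [-1.3, -0.6, 0.7]
width: 0.6
grasp_force: 0.8
```

Emit:
{"method": "servo_tool", "body": {
  "increments": [
    [0, 0, -0.2, 0, 0, 0, -1],
    [0, 0, -0.3, 0, 0, 0, -1],
    [0, 0, -0.3, 0, 0, 0, -1]
  ]
}}

```text
t: 16.18
ee_pos: [490.3, 85.8, 132.3]
orientation: [3.141, 0.06, -0.001]
ft_force: [-10.4, -0.7, 24.0]
width: 0.5
grasp_force: 12.0
```

Emit:
{"method": "servo_tool", "body": {
  "increments": [
    [0, 0, -0.2, 0, 0, 0, -1],
    [0, 0, -0.3, 0, 0, 0, -1],
    [0, 0, -0.3, 0, 0, 0, -1]
  ]
}}

```text
t: 16.43
ee_pos: [490.2, 85.8, 131.3]
orientation: [3.141, 0.06, -0.001]
ft_force: [-19.3, -2.0, 48.3]
width: 0.4
grasp_force: 23.7
```

```bash
python3 - <<'E'
from h import *
t=grab("top","t5.png");s=grab("scene","s6.png");w=grab("wrist","w5.png")
for sx,z in((5,232),(-30,205),(-40,195),(-52,170)):
    print(sx,proj(s,[[539.5+sx,87.3+.0365*sx,z]]).round())
E
```

```text
5 [[308. 199.]]
-30 [[322. 213.]]
-40 [[327. 218.]]
-52 [[331. 228.]]
```

The lever stopped hard with the knob top at its fully-down height (0.2 rad would be 18 mm higher), so the board is locked. It also puts the tips about 37.5 mm behind the TCP. Next I lift, move above the cartridge and press.

Emit:
{"method": "servo_tool", "body": {
  "increments": [
    [0, 0, 3, 0, 0, 0, -1],
    [0, 0, 6, 0, 0, 0, -1],
    [0, 0, 9.2, 0, 0, 0, -1],
    [1, -3, 9.2, 0, 0, 0, -1],
    [2, -6, 9.2, 0, 0, 0, -1],
    [3.2, -8.7, 8, 0, 0, 0, -1],
    [3.2, -8.7, 5, 0, 0, 0, -1],
    [3.2, -8.7, 2.5, 0, 0, 0, -1],
    [3.2, -8.7, 2.5, 0, 0, 0, -1],
    [3.2, -8.7, 2.5, 0, 0, 0, -1]
  ]
}}

```text
t: 17.42
ee_pos: [522.2, -1.3, 151.8]
orientation: [3.141, 0.06, -0.003]
ft_force: [-0.1, 0.2, -0.2]
width: 0.6
grasp_force: 0.0
```

```bash
python3 - <<'E'
from h import *
o=ctrl.get_obs();print(np.round(o["qpos"],3),np.round(o["ee_pos"],1),o["t"])
w=grab("wrist","w6.png");I=w["image"].astype(int)
def S(sx,sy,z):return np.array([544.2+.9993*sx-.0365*sy,-40.6+.0365*sx+.9993*sy,z])
# knob in wrist image vs predicted positions
m=(I.sum(2)<110).astype(np.uint8);m[:,250:]=0;m[260:]=0
n,l,st,ce=cv2.connectedComponentsWithStats(m);print([(a.tolist(),b.round().tolist()) for a,b in zip(st,ce) if 150<a[4]<20000])
for a in(.0,.2,.9):
    r=np.radians(15.8)+a;print(a,proj(w,S(40-95.6*np.cos(r),128,144+95.6*np.sin(r))).round())
print("grip",proj(w,[S(-20+x,40+y,184) for x in(-9,9) for y in(-35.5,35.5)]).round().tolist())
E
```

```text
[-0.025  0.319  1.882 -0.     0.942  1.508] [522.2  -1.3 151.8] 17.4167
[([0, 0, 22, 14, 162], [7.0, 4.0]), ([0, 140, 41, 120, 4160], [17.0, 197.0]), ([35, 143, 82, 117, 4284], [73.0, 199.0])]
0.0 [[180. 283.]]
0.2 [[166. 289.]]
0.9 [[100. 245.]]
grip [[379.0, 261.0], [256.0, 261.0], [381.0, 232.0], [254.0, 232.0]]
```

Emit:
{"method": "servo_tool", "body": {
  "increments": [
    [0, 0, -0.4, 0, 0, 0, -1],
    [0, 0, -0.7, 0, 0, 0, -1],
    [0, 0, -0.8, 0, 0, 0, -1],
    [0, 0, -0.8, 0, 0, 0, -1]
  ]
}}

```text
t: 17.8
ee_pos: [523.6, -0.8, 145.4]
orientation: [3.141, 0.061, 0.004]
ft_force: [0.2, 2.3, 3.6]
width: 0.8
grasp_force: 1.6
```

Emit:
{"method": "servo_tool", "body": {
  "increments": [
    [0, 0, -0.1, 0, 0, 0, -1],
    [0, 0, -0.2, 0, 0, 0, -1],
    [0, 0, -0.3, 0, 0, 0, -1],
    [0, 0, -0.3, 0, 0, 0, -1]
  ]
}}

```text
t: 18.13
ee_pos: [523.6, -0.9, 142.1]
orientation: [3.141, 0.06, 0.004]
ft_force: [0.3, 2.5, 5.8]
width: 0.5
grasp_force: 2.8
```

Emit:
{"method": "servo_tool", "body": {
  "increments": [
    [0, 0, -0.1, 0, 0, 0, -1],
    [0, 0, -0.2, 0, 0, 0, -1],
    [0, 0, -0.2, 0, 0, 0, -1]
  ]
}}

```text
t: 18.38
ee_pos: [523.9, -1.0, 140.5]
orientation: [3.141, 0.06, 0.005]
ft_force: [0.2, 1.9, 7.1]
width: 0.6
grasp_force: 3.8
```

Emit:
{"method": "servo_tool", "body": {
  "increments": [
    [0, 0, -0.1, 0, 0, 0, -1],
    [0, 0, -0.15, 0, 0, 0, -1],
    [0, 0, -0.15, 0, 0, 0, -1]
  ]
}}

```text
t: 18.63
ee_pos: [524.2, -0.9, 140.0]
orientation: [-3.141, -0.06, -0.006]
ft_force: [-3.0, 2.5, 17.0]
width: 0.3
grasp_force: 8.5
```

The press bottomed out, so the latch should have let go. Lift, turn 90° and open, then check the cartridge height.

Emit:
{"method": "servo_tool", "body": {
  "increments": [
    [0, 0, 1, 0, 0, 0, -1],
    [0, 0, 3, 0, 0, 0, -1],
    [0, 0, 6, 0, 0, 0, -1],
    [0, 0, 8, 0, 0, 90, 0.1],
    [0, 0, 8, 0, 0, 90, 0.1],
    [0, 0, 8, 0, 0, 90, 0.1],
    [0, 0, 8, 0, 0, 90, 0.1],
    [0, 0, 8, 0, 0, 90, 0.1],
    [0, 0, 8, 0, 0, 90, 0.1],
    [0, 0, 8, 0, 0, 90, 0.1],
    [0, 0, 8, 0, 0, 90, 0.1],
    [0, 0, 8, 0, 0, 90, 0.1],
    [0, 0, 8, 0, 0, 90, 0.1],
    [0, 0, 8, 0, 0, 90, 0.1],
    [0, 0, 8, 0, 0, 90, 0.1],
    [0, 0, 8, 0, 0, 90, 0.1],
    [0, 0, 8, 0, 0, 90, 0.1],
    [0, 0, 8, 0, 0, 90, 0.1]
  ]
}}

```text
t: 20.13
ee_pos: [522.7, -1.4, 217.9]
orientation: [-2.181, -2.261, -0.001]
ft_force: [0.4, 0.2, -0.4]
width: 48.5
grasp_force: 0.0
```

```bash
python3 - <<'E'
from h import *
w=grab("wrist","w7.png");s=grab("scene","s7.png");o=ctrl.get_obs();print(np.round(o["ee_pos"],1),o["orientation"],o["width"],np.round(o["qpos"],2))
def S(sx,sy,z):return np.array([544.2+.9993*sx-.0365*sy,-40.6+.0365*sx+.9993*sy,z])
for z in(184,193): print("grip",z,"w",proj(w,[S(-20+x,40+y,z) for x in(-9,9) for y in(-35.5,35.5)]).round().tolist(),"s",proj(s,[S(-20+x,40+y,z) for x in(-9,9) for y in(-35.5,35.5)]).round().tolist())
a=0
r=np.radians(15.8)
for a in(0,.2):print("knob s",proj(s,S(40-95.6*np.cos(r+a),128,144+95.6*np.sin(r+a))).round(),proj(w,S(40-95.6*np.cos(r+a),128,144+95.6*np.sin(r+a))).round())
c=cv2.resize(s["image"][170:250,285:385],None,fx=4,fy=4,interpolation=cv2.INTER_CUBIC)
x=np.zeros((600,800,3),np.uint8);x[:320,:400]=c;x[:250,400:]=cv2.resize(w["image"],(400,250),interpolation=cv2.INTER_AREA)
x[320:600,:800]=cv2.resize(w["image"][100:300,80:560],(672,280))[:, :].repeat(1,1) if False else 0
b=cv2.resize(w["image"][120:280,190:450],(455,280),interpolation=cv2.INTER_CUBIC);x[320:600,:455]=b
cv2.imwrite("pics/c5.png",x[:,:,::-1])
E
```

```text
[522.8  -1.4 218. ] [-2.18062499e+00 -2.26081654e+00 -8.77640575e-04] 48.17027860513267 [-0.03  0.23  1.82  0.    1.08 -0.06]
grip 184 w [[305.0, 254.0], [304.0, 166.0], [328.0, 254.0], [329.0, 166.0]] s [[345.0, 193.0], [332.0, 208.0], [338.0, 191.0], [325.0, 206.0]]
grip 193 w [[305.0, 259.0], [304.0, 168.0], [328.0, 259.0], [329.0, 168.0]] s [[345.0, 190.0], [332.0, 205.0], [338.0, 188.0], [325.0, 203.0]]
knob s [[331. 228.]] [[273.  92.]]
knob s [[329. 221.]] [[280.  91.]]
```

View pics/c5.png

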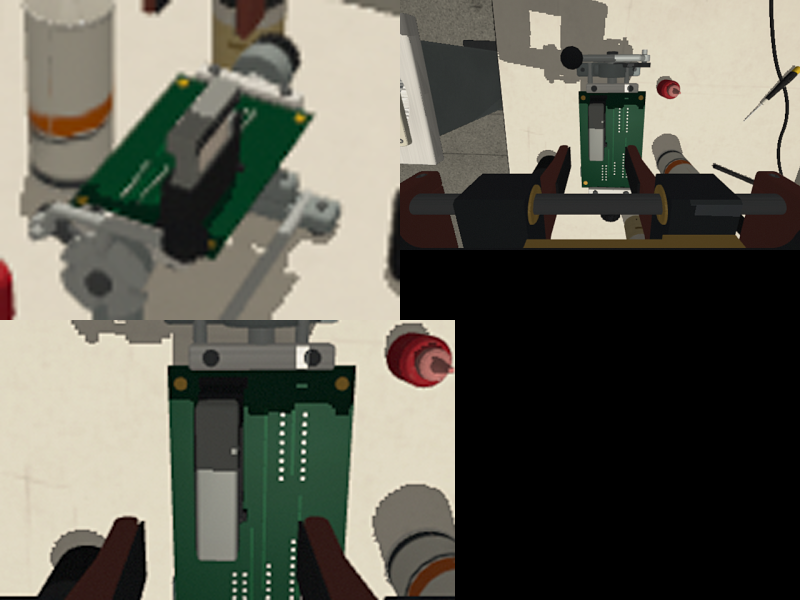

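The wrist view shows the knob at (273,91), exactly the locked position, and the grip (rows 165-257) matching the sprung-up height. Now I descend, grip and draw it out.

Emit:
{"method": "servo_tool", "body": {
  "increments": [
    [-0.1, 0, -2, 0, 0, 0, 0.1],
    [-0.1, 0, -4, 0, 0, 0, 0.1],
    [-0.1, 0, -6, 0, 0, 0, 0.1],
    [-0.1, 0, -7.5, 0, 0, 0, 0.1],
    [-0.1, 0, -8.4, 0, 0, 0, 0.1],
    [-0.1, 0, -8.4, 0, 0, 0, 0.1],
    [-0.1, 0, -8.4, 0, 0, 0, -1],
    [-0.1, 0, -8.4, 0, 0, 0, -1],
    [-0.1, 0, -8.4, 0, 0, 0, -1],
    [-0.1, 0, -8.4, 0, 0, 0, -1],
    [-0.1, 0, -8.4, 0, 0, 0, -1],
    [-0.1, 0, -8.4, 0, 0, 0, -1],
    [-0.1, 0, -8.4, 0, 0, 0, -1],
    [-0.1, 0, -8.4, 0, 0, 0, -1]
  ]
}}

```text
t: 21.4
ee_pos: [522.3, -1.3, 134.4]
orientation: [2.178, 2.263, 0.002]
ft_force: [0.0, 0.2, 1.3]
width: 17.4
grasp_force: 30.0
```

Emit:
{"method": "servo_tool", "body": {
  "increments": [
    [0, 0, 0.5, 0, 0, 0, -1],
    [0, 0, 1, 0, 0, 0, -1],
    [0, 0, 1.5, 0, 0, 0, -1],
    [0, 0, 2, 0, 0, 0, -1],
    [0, 0, 2.5, 0, 0, 0, -1],
    [0, 0, 3.2, 0, 0, 0, -1],
    [0, 0, 4, 0, 0, 0, -1],
    [0, 0, 5, 0, 0, 0, -1],
    [0, 0, 6.5, 0, 0, 0, -1],
    [0, 0, 8, 0, 0, 0, -1],
    [0, 0, 8, 0, 0, 0, -1]
  ]
}}

```text
t: 22.32
ee_pos: [524.0, -1.3, 217.5]
orientation: [2.176, 2.261, 0.007]
ft_force: [0.5, 0.4, -0.7]
width: 17.5
grasp_force: 30.0
```

Drawn clear of the socket. Move over the case with a 71° turn to line up with its long axis.

Emit:
{"method": "servo_tool", "body": {
  "increments": [
    [-1, 4, 0.5, 0, 0, 71, -1],
    [-1.5, 8, 0.5, 0, 0, 71, -1],
    [-2.5, 12, 0.5, 0, 0, 71, -1],
    [-3.5, 16, 0.5, 0, 0, 71, -1],
    [-4, 20, 0.5, 0, 0, 71, -1],
    [-4.6, 23, 0.5, 0, 0, 71, -1],
    [-5.2, 26.1, 0.5, 0, 0, 71, -1],
    [-5.2, 26.1, 0.5, 0, 0, 71, -1],
    [-5.2, 26.1, 0.5, 0, 0, 71, -1],
    [-5.2, 26.1, 0.5, 0, 0, 71, -1],
    [-5.2, 26.1, 0.5, 0, 0, 71, -1],
    [-5.2, 26.1, 0.5, 0, 0, 71, -1],
    [-5.2, 26.1, 0.5, 0, 0, 71, -1]
  ]
}}

```text
t: 23.4
ee_pos: [469.9, 259.6, 218.9]
orientation: [-0.465, -3.106, -0.001]
ft_force: [0.8, -0.1, -0.8]
width: 17.8
grasp_force: 30.0
```

```bash
python3 - <<'E'
from h import *
o=ctrl.get_obs();print(np.round(o["ee_pos"],1),np.round(o["orientation"],3),o["width"],np.round(o["qpos"],2))
for n in("wrist","scene"):
    d=grab(n,n+"8.png");I=d["image"].astype(int)
    g=((I[...,0]>I[...,1]*1.5+10)&(I[...,0]>I[...,2]+5)).astype(np.uint8)*255
    if n=="scene": g[:290]=0;g[:,:240]=0;g[:,345:]=0
    k,l,st,ce=cv2.connectedComponentsWithStats(g)
    for i in range(1,k):
        if st[i,4]>150:
            c=np.argwhere(l==i)[:,::-1].astype(np.int32)
            q=cv2.approxPolyN(cv2.convexHull(c),4,ensure_convex=True).reshape(-1,2)
            print(n,st[i].tolist(),q.tolist(),[onz(d,*p,4)[:2].round().tolist() for p in q],[onz(d,*p,30)[:2].round().tolist() for p in q])
    u=np.array([.957,-.289,0]);v=np.array([-.289,-.957,0]);c0=np.array([472.5,267.5,0])
    print(n,"pred floor",proj(d,[c0+a*71*u+b*24*v+[0,0,4] for a,b in((1,1),(1,-1),(-1,-1),(-1,1))]).round().tolist(),"rim",proj(d,[c0+a*71*u+b*24*v+[0,0,30] for a,b in((1,1),(1,-1),(-1,-1),(-1,1))]).round().tolist())
E
```

```text
[469.9 259.6 218.9] [-4.650e-01 -3.106e+00 -1.000e-03] 17.807153552386666 [ 0.48  0.25  1.79  0.    1.09 -0.79]
wrist [594, 0, 45, 36, 495] [[642, 27], [613, 36], [587, 28], [603, -3]] [[422.0, 673.0], [422.0, 640.0], [405.0, 611.0], [377.0, 631.0]] [[421.0, 648.0], [421.0, 617.0], [404.0, 591.0], [378.0, 609.0]]
wrist [304, 111, 37, 107, 2520] [[340, 221], [305, 187], [304, 112], [340, 111]] [[551.0, 270.0], [491.0, 238.0], [398.0, 266.0], [410.0, 310.0]] [[542.0, 271.0], [485.0, 241.0], [398.0, 267.0], [409.0, 308.0]]
wrist [267, 233, 30, 76, 633] [[286, 314], [267, 277], [285, 233], [297, 233]] [[672.0, 151.0], [604.0, 144.0], [546.0, 191.0], [551.0, 207.0]] [[655.0, 159.0], [591.0, 153.0], [537.0, 197.0], [541.0, 212.0]]
wrist [336, 233, 30, 76, 628] [[345, 316], [336, 233], [347, 233], [365, 277]] [[702.0, 235.0], [567.0, 260.0], [571.0, 274.0], [646.0, 281.0]] [[682.0, 238.0], [556.0, 261.0], [560.0, 275.0], [630.0, 281.0]]
wrist [0, 274, 66, 41, 587] [[65, 290], [0, 315], [0, 293], [58, 259]] [[537.0, -149.0], [547.0, -266.0], [513.0, -244.0], [489.0, -133.0]] [[528.0, -122.0]
[... 286 characters left out ...]
421] [[125, 399], [87, 388], [67, 347], [125, 389]] [[750.0, -159.0], [711.0, -208.0], [629.0, -198.0], [731.0, -149.0]] [[728.0, -131.0], [691.0, -177.0], [614.0, -168.0], [710.0, -122.0]]
wrist pred floor [[305.0, 218.0], [339.0, 218.0], [341.0, 112.0], [303.0, 112.0]] rim [[304.0, 225.0], [341.0, 225.0], [343.0, 112.0], [302.0, 112.0]]
scene [278, 314, 47, 47, 533] [[312, 361], [278, 319], [284, 313], [325, 350]] [[420.0, 297.0], [537.0, 243.0], [535.0, 223.0], [409.0, 262.0]] [[411.0, 311.0], [525.0, 259.0], [522.0, 240.0], [400.0, 278.0]]
scene pred floor [[284.0, 314.0], [267.0, 326.0], [312.0, 368.0], [329.0, 353.0]] rim [[283.0, 306.0], [266.0, 318.0], [312.0, 361.0], [329.0, 346.0]]
```

The case lining matches the prediction within a pixel. Lower into the case.

Emit:
{"method": "servo_tool", "body": {
  "increments": [
    [0, 0, -4, 0, 0, 0, -1],
    [0, 0, -8, 0, 0, 0, -1],
    [0, 0, -12, 0, 0, 0, -1],
    [0, 0, -15, 0, 0, 0, -1],
    [0, 0, -18, 0, 0, 0, -1],
    [0, 0, -19.5, 0, 0, 0, -1],
    [0, 0, -20.5, 0, 0, 0, -1],
    [0, 0, -21.2, 0, 0, 0, -1],
    [0, 0, -21.5, 0, 0, 0, -1],
    [0, 0, -21.5, 0, 0, 0, -1],
    [0, 0, -21.5, 0, 0, 0, -1]
  ]
}}

```text
t: 24.42
ee_pos: [470.7, 260.1, 5.0]
orientation: [0.46, 3.107, 0.002]
ft_force: [-0.9, 0.2, -1.2]
width: 17.7
grasp_force: 30.0
```

Emit:
{"method": "servo_tool", "body": {
  "increments": [
    [0, 0, -0.2, 0, 0, 0, -1],
    [0, 0, -0.3, 0, 0, 0, -1],
    [0, 0, -0.3, 0, 0, 0, -1],
    [0, 0, -0.3, 0, 0, 0, -1]
  ]
}}

```text
t: 24.75
ee_pos: [470.1, 259.8, 1.4]
orientation: [-0.459, -3.108, -0.001]
ft_force: [0.3, -0.4, -0.9]
width: 17.7
grasp_force: 30.0
```

Emit:
{"method": "servo_tool", "body": {
  "increments": [
    [0, 0, -0.1, 0, 0, 0, -1],
    [0, 0, -0.15, 0, 0, 0, -1],
    [0, 0, -0.15, 0, 0, 0, -1]
  ]
}}

```text
t: 25.0
ee_pos: [470.3, 259.9, 0.3]
orientation: [-0.459, -3.108, -0.001]
ft_force: [-2.3, -0.3, 7.8]
width: 17.7
grasp_force: 30.0
```

Emit:
{"method": "servo_tool", "body": {
  "increments": [
    [0, 0, -0.1, 0, 0, 0, -1],
    [0, 0, -0.1, 0, 0, 0, -1],
    [0, 0, -0.1, 0, 0, 0, -1]
  ]
}}

```text
t: 25.25
ee_pos: [470.5, 260.2, 0.2]
orientation: [0.459, 3.108, 0.002]
ft_force: [-4.3, -1.0, 17.8]
width: 17.4
grasp_force: 30.0
```

The foot is on the case floor. Ease off the pressure, open a little and rise straight up.

Emit:
{"method": "servo_tool", "body": {
  "increments": [
    [0, 0, 0.15, 0, 0, 0, -1],
    [0, 0, 0.15, 0, 0, 0, -1],
    [0, 0, 0.15, 0, 0, 0, -0.5],
    [0, 0, 0.15, 0, 0, 0, -0.4],
    [0, 0, 0.15, 0, 0, 0, -0.3],
    [0, 0, 0.15, 0, 0, 0, -0.3],
    [0, 0, 0.15, 0, 0, 0, -0.3],
    [0, 0, 0.8, 0, 0, 0, -0.3],
    [0, 0, 2, 0, 0, 0, -0.3],
    [0, 0, 4, 0, 0, 0, -0.3],
    [0, 0, 7, 0, 0, 0, -0.3],
    [0, 0, 11, 0, 0, 0, -0.3],
    [0, 0, 15, 0, 0, 0, -0.3],
    [0, 0, 19, 0, 0, 0, -0.3],
    [0, 0, 22, 0, 0, 0, -0.3],
    [0, 0, 22, 0, 0, 0, -0.3]
  ]
}}

```text
t: 26.58
ee_pos: [473.5, 261.6, 226.6]
orientation: [0.458, 3.099, 0.012]
ft_force: [0.2, 0.3, -0.6]
width: 30.8
grasp_force: 0.0
```

```bash
python3 - <<'E'
from h import *
o=ctrl.get_obs();print(np.round(o["ee_pos"],1),o["width"],o["t"])
u=np.array([.957,-.289,0]);v=np.array([-.289,-.957,0]);c0=np.array([470.3,260,0])
for n in("wrist","scene"):
    d=grab(n,n+"9.png");I=d["image"].astype(int)
    Q=proj(d,[c0+a*35.5*u+b*9*v+[0,0,58] for a,b in((1,1),(1,-1),(-1,-1),(-1,1))]);print(n,"grip top pred",Q.round().tolist())
    x0,y0=(Q.min(0)-14).astype(int);x1,y1=(Q.max(0)+14).astype(int)
    for r in range(y0,y1,4 if n=="wrist" else 2): print(r,x0,''.join('R' if p[0]>p[1]*1.5+8 else ('#' if p.sum()<110 else ('+' if p.sum()<480 else '.')) for p in I[r,x0:x1]))
# bystanders: compare scene before/after
a=cv2.imread("pics/s1.png").astype(int);b=cv2.imread("pics/scene9.png").astype(int);D=np.abs(a-b).sum(2)>120
for n,(x,y) in dict(spray=(302,180),mic=(347,160),bell=(393,228),flux=(281,240)).items(): print(n,D[y-15:y+16,x-8:x+9].mean().round(3))
E
```

```text
[473.5 261.6 226.6] 30.818119286604258 26.5833
wrist grip top pred [[305.0, 200.0], [320.0, 200.0], [320.0, 141.0], [304.0, 141.0]]
126 290 ......+####RRRRRRRRRRRRRRRRRRRRR#RRRRRRRRRRR
130 290 ......+#####RRRRRRRRR##RRRRRRRRRRRRRRRRRRRRR
134 290 ......+####RRRRRRRR#RRRRR####R#RR#RRRRRRRRRR
138 290 .......####RRRRR#RRRRRRRRRRRRRRRRRRRRRR+RRRR
142 290 .......####RRRR++++++++++++++++RRRRRRRRRRR#R
146 290 ......+#####RR#++++++++++++++++#RRRRRRRRRRRR
150 290 .......####RRR#++++++++++++++++#RRRRRRRRRRRR
154 290 .......+###RRR#++++++++++++++++#RRRRRRRRRRRR
158 290 .......+####RRR++++++++++++++++#RRRRRRRRRRRR
162 290 .......+###RRRR++++++++++++++++#RRRR#RRRRRRR
166 290 ......++###RRRR++++++++++++++++#RRRRRRRRRRRR
170 290 .......+###RRRR++++++++++++++++#RRRRRRRRRRRR
174 290 .......+####RR#++++++++++++++++#RRR#RRRRRRRR
178 290 .......+####RRR++++++++++++++++#RR#RRRRRRRRR
182 290 .......+####RRR++++++++++++++++#RRRRRRRRRRRR
186 290 .......+###RRRR++++++++++++++++RRRRRRRRRRRRR
190 290 .......+####RRR++++++++++++++++RRRRRRRRRRRRR
194 290 .......+####RRR++++++++++++++++RRRRRRRRRRRRR
198 290 ......
[... 1433 characters left out ...]
####+##++++###R++++++++++##+++++++++++++...............
330 270 ###################+++++++++++##++++++++++++..............
332 270 #####################++++++++++++#++++++++++#++...........
334 270 ########################+++++++++++#++++++#####++.........
336 270 ++########################++++++++++++++#########++.......
338 270 ++++########################++++++++++++++##########++....
340 270 ++++++########################++++++++++++RRR#########++..
342 270 ++++++++#########################+++++++++R+RRR#########++
344 270 ++++++++.++########################++++++RRRRRRRRR########
346 270 ++++++++++.++########################++RRRRRRRRRRRRR######
spray 0.991
mic 0.004
bell 0.0
flux 0.436
```

The cartridge stands upright in the case, as predicted. The arm may be hiding the spray can from the scene camera, so I'll move it aside and check the bystanders and lock once more.

Emit:
{"method": "servo_tool", "body": {
  "increments": [
    [-2, -4, 3, 0, 0, 0, -0.3],
    [-4, -8, 5, 0, 0, 0, -0.3],
    [-6, -12, 7, 0, 0, 0, -0.3],
    [-8, -16, 7, 0, 0, 0, -0.3],
    [-8, -20, 7, 0, 0, 0, -0.3],
    [-8, -24, 7, 0, 0, 0, -0.3],
    [-8, -28, 7, 0, 0, 0, -0.3],
    [-8, -32, 7, 0, 0, 0, -0.3],
    [-8, -36, 7, 0, 0, 0, -0.3],
    [-8, -40, 7, 0, 0, 0, -0.3],
    [-8, -44, 7, 0, 0, 0, -0.3],
    [-8, -48, 7, 0, 0, 0, -0.3],
    [-8, -52, 7, 0, 0, 0, -0.3],
    [-8, -56, 7, 0, 0, 0, -0.3],
    [-8, -60, 7, 0, 0, 0, -0.3],
    [-8, -60, 7, 0, 0, 0, -0.3],
    [-8, -60, 7, 0, 0, 0, -0.3],
    [-8, -60, 7, 0, 0, 0, -0.3]
  ]
}}

```text
t: 28.18
ee_pos: [389.0, -339.3, 286.9]
orientation: [-0.461, -3.104, -0.005]
ft_force: [0.3, 0.9, 1.1]
width: 30.6
grasp_force: 0.0
```

```bash
python3 - <<'E'
from h import *
o=ctrl.get_obs();print(np.round(o["ee_pos"],1),o["t"])
d=grab("scene","s10.png")
a=cv2.imread("pics/s1.png").astype(int);b=cv2.imread("pics/s10.png").astype(int);D=np.abs(a-b).sum(2)>90
for n,(x,y) in dict(spray=(302,180),mic=(347,160),bell=(393,228),flux=(281,240)).items(): print(n,D[y-15:y+16,x-8:x+9].mean().round(3))
print("knob px",b[225:233:2,327:336:2].sum(2).tolist(), "lining/cart",b[322:332:3,292:300:3].tolist())
E
```

```text
[ 389.  -339.3  286.9] 28.1833
spray 0.034
mic 0.0
bell 0.011
flux 0.0
knob px [[63, 88, 101, 88, 52], [105, 104, 105, 105, 104], [104, 104, 107, 103, 106], [82, 106, 106, 101, 95]] lining/cart [[[35, 36, 35], [124, 135, 137], [136, 146, 148]], [[109, 124, 135], [50, 51, 53], [117, 127, 130]], [[112, 126, 137], [111, 126, 137], [33, 33, 34]], [[68, 75, 75], [101, 114, 123], [112, 126, 138]]]
```

The bystanders are unmoved, the knob is at its down position and the cartridge is standing in the case. Handing in.

```bash
python3 -c "
from workcell import ctrl
print(ctrl.close_job())"
```

```text
the job is handed in; nothing more can be done
None
```

The job is handed in at 28 s of 72 s: the board is turned over and locked, the cartridge stands foot down in the case, and the spray can, microphone, bell housing and flux bottle are where they stood.

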